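# Fit the guide rod of a microscope condenser stand and hold it

### The arm

A 7-joint arm with a two-finger parallel gripper is mounted at the origin on the work surface. World frame = base frame: x ahead of the robot, y to its left, z up, the work surface at z = 0. Lengths are in m, angles in rad, forces in N, time in s.
With the tool pointing down it reaches from about 0.425 to 0.95 m from the base axis. Payload 4.7 kg.
Tool frame: the origin (TCP) lies where the fingers leave the gripper's body, on its centre line; the fingertips stand 73 mm ahead of it and the grasp point (between the pads) lies 54 mm ahead of it; z points along the fingers, y is the line along which they close (so a half turn about z gives the same grasp; the last joint's range is limited). The gripper opens to 85 mm and grips with 20 to 120 N. Pads are 22 mm wide; open, the fingers measure 114 mm over their backs; the gripper's body (76 mm by 85 mm) begins 54 mm behind the grasp point. The pads swing forward as they close: fully open they stand 13 mm farther back than shut.
Start: joints at [-0.029, 0.469, -0.049, 1.532, 0.024, 1.141, -0.082], TCP at [0.675, 0, 0.304] pointing down, gripper open.
Joint ranges: [-2.59, 2.59], [-0.33, 1.99], [-1.39, 1.29], [0.1, 2.45], [-1.04, 4.18], [0.21, 1.99], [-2.66, 2.66]. Speed limits (rad/s): [2.57, 2.57, 3.14, 3.14, 3.14, 3.14, 3.14].

### API

Orientations are given as [roll, pitch, yaw] about the fixed x, y, z axes, in that order (R = Rz(yaw) Ry(pitch) Rx(roll)).
In Python, from station import ctrl gives the robot as it stands. Calls block until the motion is done:
- ctrl.move_pose(position, orientation): joint-space move of the TCP to a pose.
- ctrl.line_to(position, velocity=0.15, rot=None, f_stop=None): straight line of the TCP; rot=None keeps the orientation; velocity is the mean speed in m/s. With f_stop (N) it stops when the force on the tool has changed by that much, and returns True; else False.
- ctrl.move_joints(angles): joint-space move.
- ctrl.release() and ctrl.close_gripper(grasp_force=None): open the fingers fully, or close them until they stop; grasp_force is the grip in N (None keeps the last).
- ctrl.sleep(seconds).
- ctrl.solve_ik(position, orientation): joint angles nearest the present ones, or None.
- ctrl.state(): the state.
- ctrl.snapshot(name): name is "scene" or "side" or "wrist"; returns a dict with "pixels" (400x640x3 uint8, red, green, blue), "z_map" (400x640 float32, m along the optical axis (not along the pixel's ray), 0 where there is no reading), "K" (3x3 intrinsics, pixels), "dist_coeffs" ([k1, k2, p1, p2, k3] as OpenCV has them; the pictures are not rectified), "R" (3x3) and "t" (3): a world point X has camera coordinates R X + t; the wrist camera has in their place "T_tool_cam" (4x4, takes a point from camera to tool coordinates, whose origin is the TCP and whose axes are the flange's). Camera axes: x right, y down, z forward; pixel columns grow to the right and rows downward; lengths in m; the calibration is good to about 2 mm. A picture is of the moment at which its call begins: read the wrist's pose just before it.
A pose or a line that the arm cannot do raises ctrl.IKError and nothing moves.
- ctrl.sign_off(): hands the job in; it is judged then, once.
Trained networks look in a picture, given as the dict that the camera call returned (one of the last four; its "shot" number tells which), for a name from the list of things; names that differ only in an ending like _2 or _b are one class to them, and where a whole thing is asked for, a point or a joint stands for the part that bears it (a point fixed in the world has none). Each returns a list of dicts, best first, with "conf" (0 to 1); they miss things now and then, are a little off and sometimes report something else, mostly with a low value. They report only what shows in the picture. A call takes as long as a camera call.
- ctrl.trace(picture, thing): "region" (400x640 bool, what is visible of it) and "xy" ([column, row] in pixels, amid what is visible of it).
The state is a dict: "clock": time; "joints": joint angles; "qd": joint speeds; "joint_efforts": joint torques, N m; "eef_pos": TCP position; "eef_rot": TCP orientation; "contact_force": force on the tool from outside, world axes, zero at the start; "wrist_torque": the same for the moment, N m; "width": finger opening in m; "finger_force": force on a finger pad.
Only numpy, scipy, OpenCV 4.12 (cv2) and the standard library are available. Lean on these libraries where they do the work, as an engineer would, in place of code of your own. Each camera call takes 0.05 s, during which the arm holds its last target. There are 200 camera calls.

### The job

First slide the condenser carriage of the little white microscope stand home against its end stop, so that its bushing lies right under the one in the arm. Then take the long guide rod out of the rack and thread it down through the arm's bushing and on through the carriage's bushing, and finish still holding the rod, upright and still, with its foot hanging about halfway between the underside of the carriage plate and the base plate, so that a colleague can tighten the clamps. Leave the short rods and everything else on the bench where they are.

Things in the scene. Friction and masses are not known exactly. Their poses are not given: they have to be found in the camera images.
- stand: White condenser stand, fixed (place, yaw vary). Black base plate 160 (x) x 260 (y) x 15 mm; origin under its centre. Vertical bushing axis at x -20, y +50 mm. Column 45 x 60 mm, centre x +52, y +50, top 115 mm above the bench, carries an arm towards -x, 50 mm wide, z 95 to 115 mm, ending at x -45. Low steel end stop for the carriage on the base at y +76 to +84.
- upper_bushing (a point): Mouth of the upper bushing: centre of the 14 mm through hole (2 mm chamfer) in the aluminium block at the arm's end, at the arm's top face, 115 mm above the bench; hole 20 mm long, vertical.
- carriage (a joint): Slide of the condenser carriage along the stand's y, m: 0 = home against the stop, lower bushing in line under the upper one; grows to 0.075 towards the stand's -y. Starts 0.03 to 0.065. Friction about 1.5 N, no spring; stays where it is left. Push it to the stand's +y to bring it home.
- lower_bushing (a point): Mouth of the lower bushing: centre of the 14 mm vertical through hole (2 mm chamfer) in the carriage plate, at the plate's top face, 60 mm above the bench. Plate 70 (stand x) x 135 (stand y) x 15 mm, so its underside is 45 mm above the bench and 30 mm above the base plate; that gap is open below the hole.
- post_top (a point): Centre of the top of the carriage's upright steel push post, 14 mm diameter, 40 mm tall (60 to 100 mm above the bench), standing on the carriage plate 95 mm to the stand's -y of the lower bushing.
- rack: Grey rod rack, fixed to the bench (place and yaw vary, side swaps with the stand). 60 (x) x 180 (y) x 50 mm; origin at the centre of its underside. Three upright 14 mm square blind holes, 45 mm deep (floor at 5 mm), on its y axis at -55, 0, +55 mm, a rod standing in each.
- guide_rod: The long steel guide rod, upright in one of the rack's holes: shank 12 mm diameter, 125 mm long, foot tapered to 6 mm over the last 5 mm; above it a round dark steel head, 22 mm diameter, 32 mm tall. About 0.2 kg. Origin at the centre of its foot, z towards the head. In the rack its foot is 5 mm and its head 130 to 162 mm above the bench, 50 mm taller than the others.
- rod_tip (a point): Centre of the guide rod's foot (lower end).
- rod_head (a point): Centre of the guide rod's head, 141 mm above its foot.
- short_rod_a: Short rod with the same head, shank only 75 mm, standing in the rack (head 80 to 112 mm above the bench). Bystander. Origin at its foot.
- short_rod_b: Second short rod like short_rod_a. Bystander.
- objective: Microscope objective, 30 mm diameter, 46 mm tall, standing beside the rack on its +x side, about 80 mm from the rack's centre. Bystander. Origin under its centre.
- dish: Closed round dish with a white lid, 60 mm diameter, 15 mm high, beside the rack on its -x side, about 85 mm from the rack's centre. Bystander. Origin under its centre.
- flask: Clear jar with yellow cap, 50 mm diameter, 90 mm tall. Bystander. Origin under its centre.
- wipe_roll: Roll of paper wipes, 120 mm diameter, 200 mm tall, upright on a fixed spindle, off to the robot's right. Bystander; does not move. Origin under its centre.
- slide_box: Wooden slide box 100 x 80 x 35 mm. Bystander. Origin under its centre.

How it is judged:
On the way, in this order (a step that is already met when the one before it is completed fails the run):
1. the carriage is home (within 4 mm), the guide rod still in the rack (value of joint carriage below 0.004 m and height (world z) of rod_tip below 0.03 m), for 0.2 s.
2. the guide rod is held, lifted out of the rack (contact force between the fingers and guide_rod above 1 N and height (world z) of rod_tip above 0.06 m), for 0.1 s.
3. the rod's foot is inside the upper bushing, carriage home (horizontal distance between rod_tip and upper_bushing below 0.005 m and z of rod_tip in the frame of stand below 0.108 m and contact force between the fingers and guide_rod above 1 N and value of joint carriage below 0.004 m), for 0.1 s.
4. the rod's foot has passed into the lower bushing (horizontal distance between rod_tip and upper_bushing below 0.005 m and z of rod_tip in the frame of stand below 0.053 m and contact force between the fingers and guide_rod above 1 N and value of joint carriage below 0.004 m), for 0.1 s.
At the end, for the whole second after the job is handed in: For the last second: carriage home within 4 mm; rod gripped (over 1 N), still (under 20 mm/s), upright within 0.07 rad, through both bushings with its foot within 5 mm of both centres in plan and 5 to 27 mm above the base plate (gap 30 mm); head over the arm within 12 mm (value of joint carriage below 0.004 m and contact force between the fingers and guide_rod above 1 N and horizontal distance between rod_tip and upper_bushing below 0.005 m and horizontal distance between rod_tip and lower_bushing below 0.005 m and horizontal distance between rod_head and upper_bushing below 0.012 m and z of rod_tip in the frame of stand between 0.02 and 0.042 m and angle between guide_rod's own z axis and vertical below 0.07 rad and linear speed of guide_rod below 0.02 m/s); the arm keeps its last pose, push and grip.
It fails at once if a bystander is moved by more than 30 mm (distance of any of short_rod_a, short_rod_b, objective, dish, flask, slide_box from where it was at the start of the episode above 0.03 m).
It fails at once if a bystander is tipped over (angle between any of short_rod_a, short_rod_b, objective, dish, flask, slide_box's own z axis and vertical above 0.5 rad).
It also fails if it takes over 66 s, if anything falls off the work surface, if the arm or the gripper's body presses on something with over 40 N, if the wrist force passes 120 N, or if a joint passes its speed limit or range.

## Working session

There is one attempt and no reset: what is moved stays moved. The work goes in short steps, each a Python script; the robot and the scene stay as the last script left them, time stands still between calls to the robot, and variables do not carry over. Pictures are saved under pics/ and viewed, at most 10 in all, crops included, and the job is handed in when it is done.

```bash
ls; mkdir -p pics; cat > h.py <<'E'
import numpy as np, cv2
from station import ctrl
def save(p,name): cv2.imwrite('pics/'+name+'.png', p['pixels'][:,:,::-1])
def cloud(p, R=None, t=None):
    h,w=p['z_map'].shape
    u,v=np.meshgrid(np.arange(w),np.arange(h))
    n=cv2.undistortPoints(np.stack([u,v],-1).reshape(-1,1,2).astype(np.float64),p['K'],p['dist_coeffs']).reshape(h,w,2)
    z=p['z_map'][...,None]
    c=np.concatenate([n*z,z],-1)
    return (c-p['t'])@p['R']   # R^T (c-t)
E
python3 - <<'E'
from h import *
s=ctrl.state(); print(s)
for n in ['scene','side']:
    p=ctrl.snapshot(n); save(p,n+'0'); P=cloud(p); np.save(n+'.npy',P)
    print(n,'cam at',-p['R'].T@p['t'])
    for th in ['guide_rod','short_rod_a','rack','stand','carriage','objective','dish','flask','slide_box','wipe_roll']:
        for d in ctrl.trace(p,th)[:2]:
            m=d['region']&(p['z_map']>0); q=P[m]
            print(th,round(d['conf'],2),np.round(d['xy']),m.sum(),np.round(np.median(q,0),3) if m.any() else '',np.round(np.percentile(q,[2,98],axis=0),3).tolist() if m.any() else '')
E
```

```text
pics
station.py
{'clock': 0.0, 'joints': array([-0.02887068,  0.46943792, -0.04857345,  1.53367459,  0.02406343,
        1.14100844, -0.08228641]), 'qd': array([-3.28849794e-03, -1.80735131e-04,  1.36445920e-03, -2.55773431e-04,
        2.27012744e-04, -2.50472416e-05, -2.77626088e-04]), 'joint_efforts': array([ 1.18357209e-03, -5.10321057e+01, -4.63755790e-02, -2.37716943e+01,
        1.05899444e-02,  7.35067850e-03,  1.56414734e-05]), 'eef_pos': array([ 6.74562328e-01, -8.27320847e-06,  3.02871773e-01]), 'eef_rot': array([-3.13964888e+00,  4.79827471e-05,  1.57077740e+00]), 'contact_force': array([0.23284713, 0.79175274, 0.58271314]), 'wrist_torque': array([-0.00766862, -0.01415459,  0.01712527]), 'finger_force': 0.0, 'width': 0.08533427992748906}
scene cam at [ 1.48415411 -0.32820794  0.86738279]
guide_rod 0.65 [276. 212.] 172 [ 0.586 -0.155  0.134] [[0.572, -0.165, 0.048], [0.593, -0.143, 0.163]]
short_rod_a 0.52 [259. 224.] 101 [ 0.581 -0.21   0.098] [[0.569, -0.219, 0.054], [0.587, -0.199, 0.114]]
rack 0.98 [262. 242.] 1450 [ 0.598 -0.209  0.046] [[0.545, -0.295, -0.001], [0.61
[... 1334 characters left out ...]
117]]
carriage 0.63 [286. 258.] 880 [0.517 0.169 0.06 ] [[0.496, 0.112, 0.024], [0.566, 0.239, 0.085]]
dish 0.53 [366. 204.] 188 [ 0.489 -0.212  0.015] [[0.463, -0.243, 0.002], [0.519, -0.185, 0.02]]
flask 0.69 [293. 175.] 212 [ 0.757 -0.091  0.054] [[0.744, -0.116, 0.01], [0.785, -0.081, 0.093]]
slide_box 0.92 [232. 384.] 1131 [0.361 0.52  0.034] [[0.313, 0.482, 0.002], [0.41, 0.564, 0.039]]
slide_box 0.65 [341. 180.] 90 [ 0.578 -0.15   0.135] [[0.571, -0.157, 0.057], [0.586, -0.144, 0.164]]
wipe_roll 0.83 [410. 149.] 1190 [ 0.504 -0.474  0.106] [[0.46, -0.529, 0.003], [0.565, -0.463, 0.2]]
wipe_roll 0.36 [340. 178.] 90 [ 0.578 -0.15   0.135] [[0.571, -0.175, 0.045], [0.597, -0.144, 0.164]]
```

```bash
python3 - <<'E'
import cv2,numpy as np
a=cv2.imread('pics/scene0.png')[130:320,220:460]; b=cv2.imread('pics/side0.png')[130:320,200:440]
cv2.imwrite('pics/c0.png',np.hstack([cv2.resize(i,None,fx=1.65,fy=1.65*1.4,interpolation=3) for i in (a,b)]))
for n in ['scene','side']:
    P=np.load(n+'.npy'); 
    hd=(P[...,2]>0.155)&(P[...,2]<0.17)&(abs(P[...,0]-0.58)<0.03)&(abs(P[...,1]+0.15)<.03); print(n,'headtop',hd.sum(),P[hd].mean(0))
    x0=(P[...,0]>.4)&(P[...,0]<.72)&(P[...,1]>0)&(P[...,1]<.4)
    for lo,hi,nm in [(.108,.122,'arm+column top'),(.054,.066,'carriage'),(.01,.02,'base'),(.09,.104,'post')]:
        m=x0&(P[...,2]>lo)&(P[...,2]<hi); q=P[m]; r=cv2.minAreaRect(q[:,:2].astype(np.float32)*1000); print(nm,m.sum(),q.mean(0).round(4),np.round(r[0],1),np.round(r[1],1),round(r[2],2))
    m=(abs(P[...,2]-.05)<.004)&(abs(P[...,0]-.58)<.06)&(abs(P[...,1]+.2)<.13);r=cv2.minAreaRect(P[m][:,:2].astype(np.float32)*1000);print('rack',r)
E
```

```text
scene headtop 41 [ 0.58310233 -0.1542486   0.16054762]
arm+column top 417 [0.5791 0.2419 0.1147] [573.1 244.7] [ 60.6 125.1] 84.81
carriage 584 [0.5474 0.1779 0.0602] [564.  188.8] [171.5 135.6] 86.27
base 1129 [0.585  0.1541 0.0149] [553.9 195. ] [261.9 166. ] 86.16
post 117 [0.5954 0.211  0.0974] [564.5 207.2] [184.8  89.2] 45.3
rack ((575.5940551757812, -207.68447875976562), (178.3282012939453, 65.42888641357422), 83.74076843261719)
side headtop 31 [ 0.58028806 -0.15256995  0.16093921]
arm+column top 630 [0.5724 0.2441 0.1148] [572.7 244.3] [ 61.6 123.4] 85.31
carriage 659 [0.5286 0.171  0.0607] [541.6 196.5] [201.2 108.9] 68.5
base 1877 [0.5448 0.2139 0.015 ] [553.1 195.1] [262.7 162.2] 86.93
post 79 [0.549  0.2288 0.0983] [539.7 217.2] [184.6  98.6] 58.29
rack ((575.3387451171875, -208.193603515625), (184.31764221191406, 61.984012603759766), 83.62877655029297)
```

View pics/c0.png

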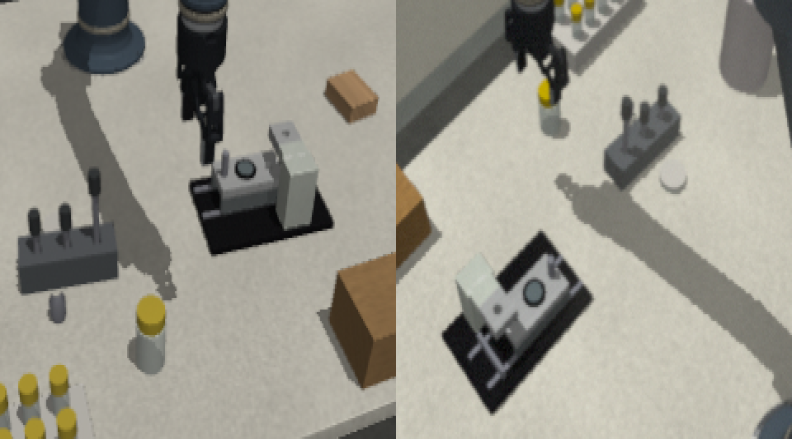

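```bash
cat >> h.py <<'E'
from scipy.spatial.transform import Rotation as Ro
def wrist():
    s=ctrl.state(); p=ctrl.snapshot('wrist')
    T=np.eye(4); T[:3,:3]=Ro.from_euler('xyz',s['eef_rot']).as_matrix(); T[:3,3]=s['eef_pos']
    W=np.linalg.inv(T@p['T_tool_cam']); p['R'],p['t']=W[:3,:3],W[:3,3]
    return p
def proj(p,X):
    return cv2.projectPoints(np.array(X,float).reshape(-1,1,3),cv2.Rodrigues(p['R'])[0],p['t'],p['K'],p['dist_coeffs'])[0][:,0]
def ray_at(p,uv,z):
    n=cv2.undistortPoints(np.array(uv,float).reshape(-1,1,2),p['K'],p['dist_coeffs']).reshape(-1,2)
    d=np.c_[n,np.ones(len(n))]@p['R']; o=-p['R'].T@p['t']
    return o+d*((z-o[2])/d[:,2])[:,None]
E
python3 - <<'E'
from h import *
import pickle
print(ctrl.state()['clock'])
yaw=np.pi/2-np.radians(3.5)
L=[]
for k,pos in enumerate([(0.54,0.12,0.34),(0.54,0.20,0.34)]):
    ctrl.move_pose(pos,[np.pi,0,yaw]); p=wrist(); L.append(p); save(p,f'w{k}')
    print(ctrl.state()['clock'],'cam',-p['R'].T@p['t'])
    P=cloud(p)
    x0=(P[...,0]>.4)&(P[...,0]<.72)&(P[...,1]>0)&(P[...,1]<.4)&(p['z_map']>.1)
    for lo,hi in [(.110,.120),(.056,.064),(.011,.019),(.096,.104)]:
        m=x0&(P[...,2]>lo)&(P[...,2]<hi); q=P[m]
        if m.sum()<5: continue
        r=cv2.minAreaRect(q[:,:2].astype(np.float32)*1000); print(lo,m.sum(),q.mean(0).round(4),np.round(r[0],1),np.round(r[1],1),round(r[2],2))
pickle.dump(L,open('w.pkl','wb'))
cv2.imwrite('pics/c1.png',np.hstack([cv2.resize(cv2.imread(f'pics/w{k}.png'),(400,250)) for k in (0,1)]))
E
```

```text
1.1
1.9167 cam [0.54541938 0.19874607 0.40986367]
0.11 7832 [0.5741 0.2435 0.1147] [571.5 244. ] [ 59.6 121.2] 85.65
0.056 4883 [0.5322 0.1685 0.0602] [545.4 161.7] [132.8 124.4] 75.59
0.011 11250 [0.5557 0.1889 0.0149] [552.9 190.1] [251.6 160.2] 86.66
0.096 253 [0.543  0.1738 0.1004] [543.6 193.6] [138.6  95.5] 46.03
2.3833 cam [0.54550539 0.28018347 0.40879079]
0.11 6275 [0.5746 0.2435 0.1149] [571.7 242.8] [ 60.4 119.6] 86.92
0.056 3421 [0.5316 0.1631 0.0602] [535.6 190.2] [176.   81.5] 81.4
0.011 10689 [0.557  0.2162 0.0149] [553.7 194.1] [258.6 159.9] 86.61
0.096 201 [0.5399 0.19   0.0996] [553.1 193. ] [ 76.1 157.1] 0.39
```

View pics/w0.png

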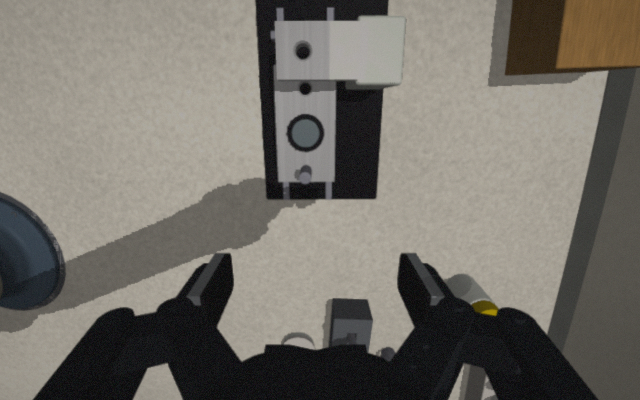

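View pics/w1.png

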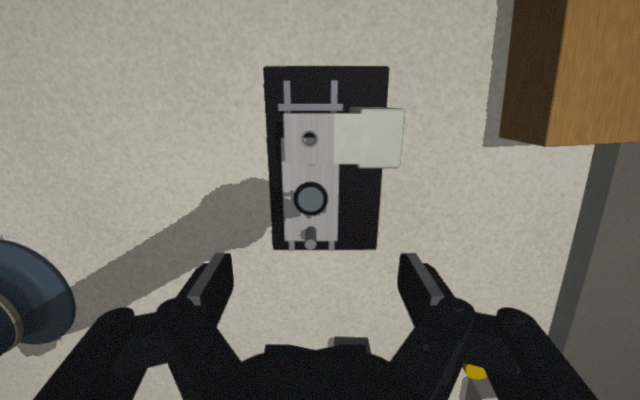

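w0 shows the upper bushing at ~(303,50), the lower one at (305,88) and the post at (305,173). In w1 the upper bushing is at (310,138) and the post top at (310,244). The carriage is clear to push towards +y.

```bash
python3 - <<'E'
from h import *
import pickle
L=pickle.load(open('w.pkl','rb'))
for p,u,q in zip(L,[(303,50),(310,138)],[(305,172),(310,244)]):
    print('ub',ray_at(p,[u],.115).round(4),'post',ray_at(p,[q],.100).round(4))
    g=cv2.cvtColor(p['pixels'],cv2.COLOR_RGB2GRAY)
    c=g[u[1]-16:u[1]+17,u[0]-16:u[0]+17].astype(float)
    m=(c<100); n,lab,st,ce=cv2.connectedComponentsWithStats(m.astype(np.uint8)); print([(st[i].tolist(),(ce[i]+np.array(u)-16).round(1).tolist()) for i in range(1,n)])
a=[cv2.resize(p['pixels'][u[1]-20:u[1]+20,u[0]-25:u[0]+25,::-1],None,fx=8,fy=8,interpolation=0) for p,u in zip(L,[(303,50),(310,138)])]
cv2.imwrite('pics/c2.png',np.hstack(a))
E
```

```text
ub [[0.5373 0.2455 0.115 ]] post [[0.5302 0.1264 0.1   ]]
[([8, 8, 16, 18, 226], [302.7, 50.3])]
ub [[0.538  0.2462 0.115 ]] post [[0.5296 0.1204 0.1   ]]
[([9, 9, 14, 15, 152], [309.5, 138.2])]
```

View pics/c2.png

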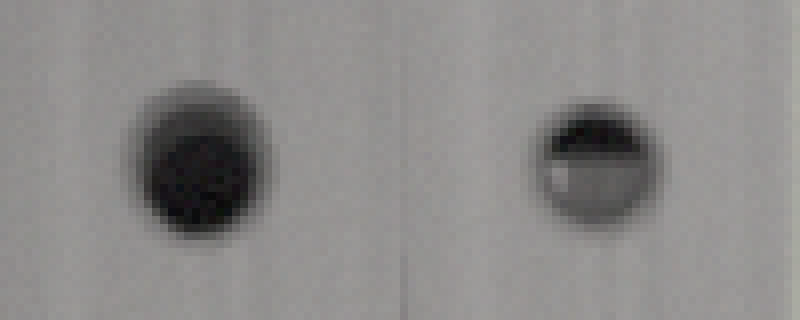

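```bash
python3 - <<'E'
from h import *
yaw=np.pi/2-np.radians(3.4); d=np.array([np.sin(np.radians(3.4)),np.cos(np.radians(3.4)),0])
ub=np.array([.5372,.2460,0]); ph=ub-.095*d
ctrl.close_gripper(40)
a=ph-.080*d
ctrl.move_pose(a+[0,0,.22],[np.pi,0,yaw]); ctrl.line_to(a+[0,0,.146],velocity=.12)
r=ctrl.line_to(ph-.004*d+[0,0,.146],velocity=.04,f_stop=12)
s=ctrl.state(); print(r,s['clock'],s['eef_pos'],'behind home post',(ph-s['eef_pos'])@d,s['contact_force'])
e=s['eef_pos']; 
ctrl.line_to(e-.02*d,velocity=.1)
ctrl.line_to(e-.02*d+[0,0,.16],velocity=.2); 
ctrl.release()
p=wrist(); save(p,'w2'); import pickle; pickle.dump(p,open('w2.pkl','wb')); print(proj(p,[ub+[0,0,.115],ph+[0,0,.1]]),ctrl.state()['clock'])
E
```

```text
True 6.1 [0.53031387 0.13350418 0.1456023 ] behind home post 0.017706196468368185 [ 0.44245073  0.15522858 -0.83783673]
[[316.69489581  32.55561489]
 [316.3606213  147.73203595]] 8.225
```

View pics/w2.png

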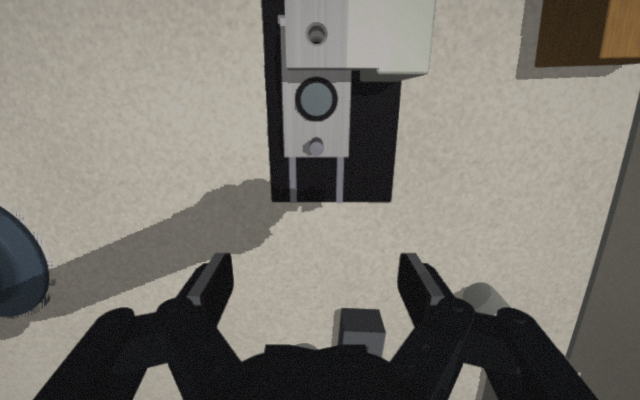

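Carriage is home: in w2 the post is at (315,147) and the bushing at (316,33), both as predicted. Next I'll measure the guide rod head from two wrist positions.

```bash
python3 - <<'E'
from h import *
import pickle
yaw=np.pi/2-np.radians(3.4); L=[]
for k,y in enumerate([-.20,-.26]):
    ctrl.move_pose([.578,y,.34],[np.pi,0,yaw]); p=wrist(); L.append(p); save(p,f'r{k}'); P=cloud(p)
    m=(abs(P[...,2]-.162)<.006)&(abs(P[...,0]-.58)<.04)&(abs(P[...,1]+.15)<.04)
    v,u=np.nonzero(m); (c,rad)=cv2.minEnclosingCircle(np.stack([u,v],1).astype(np.float32))
    print(ctrl.state()['clock'],m.sum(),P[m].mean(0),c,rad,ray_at(p,[c],.162),proj(p,[[.5815,-.153,.162]]))
    for d in ctrl.trace(p,'guide_rod')[:2]: print(d['conf'],d['xy'],ray_at(p,[d['xy']],.162))
pickle.dump(L,open('r.pkl','wb'))
a=[cv2.resize(p['pixels'][:300,180:480,::-1],(400,400)) for p in L]
cv2.imwrite('pics/c3.png',np.hstack(a))
E
```

```text
9.4917 505 [ 0.58525627 -0.15146497  0.16171938] (320.625, 143.5) 12.802077293395996 [[ 0.58519009 -0.15128733  0.162     ]] [[316.39622625 145.75770608]]
0.74 [319.4, 143.3] [[ 0.58415918 -0.15106198  0.162     ]]
9.9417 604 [ 0.58474096 -0.15179244  0.16157053] (316.74560546875, 63.46491241455078) 14.639632225036621 [[ 0.58504298 -0.15188733  0.162     ]] [[312.33703393  65.27630243]]
0.74 [314.8, 64.5] [[ 0.58347052 -0.15254988  0.162     ]]
```

View pics/c3.png

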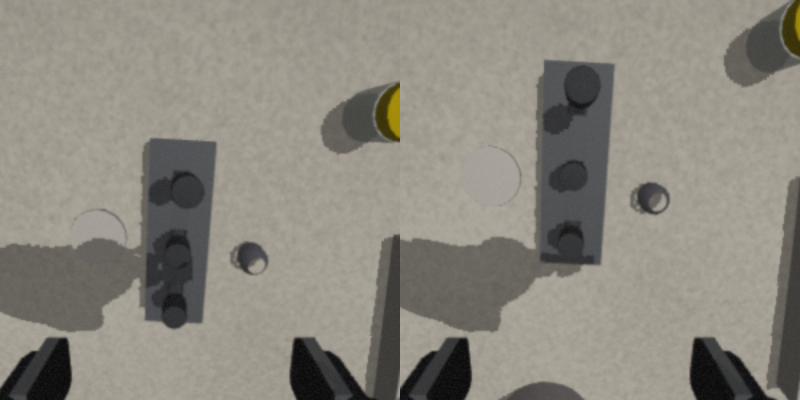

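The rod head shows at (187,190) in the left half and (582,87) in the right. Both views put it at (0.585, −0.1515) with its top at 0.162 m, clear of the neighbouring rods. Grasping it now.

```bash
python3 - <<'E'
from h import *
import pickle
yaw=np.pi/2-np.radians(3.4); ub=np.array([.5372,.2460,0])
h=np.array([.585,-.1515,0])
ctrl.move_pose(h+[0,0,.27],[np.pi,0,yaw]); ctrl.line_to(h+[0,0,.198],velocity=.1)
ctrl.close_gripper(60); s=ctrl.state(); print(s['clock'],s['width'],s['finger_force'],s['eef_pos'])
ctrl.line_to(h+[0,0,.36],velocity=.12); s=ctrl.state(); print(s['clock'],s['width'],s['finger_force'],s['contact_force'])
ctrl.move_pose(ub+[0,0,.36],[np.pi,0,yaw]); ctrl.sleep(.3); s=ctrl.state(); print(s['clock'],s['eef_pos'],s['width'],s['finger_force'])
D={'s':s}
for n in ['scene','side','wrist']:
    p=wrist() if n=='wrist' else ctrl.snapshot(n); D[n]=p; save(p,n+'3'); P=cloud(p)
    print(n,proj(p,[ub+[0,0,.165],ub+[0,0,.306]]).round(1))
    for d in ctrl.trace(p,'guide_rod')[:2]:
        m=d['region']&(p['z_map']>0); print(d['conf'],d['xy'],m.sum(),np.percentile(P[m],[2,50,98],axis=0).round(4).tolist())
pickle.dump(D,open('g.pkl','wb'))
def crop(n):
    c=proj(D[n],[ub+[0,0,.22]])[0].astype(int); x=max(0,min(640-130,c[0]-65)); y=max(0,min(400-200,c[1]-100)); print(n,x,y)
    return cv2.resize(D[n]['pixels'][y:y+200,x:x+130,::-1],(390,600),interpolation=2)
cv2.imwrite('pics/c4.png',np.hstack([crop('scene'),crop('side')]))
E
```

```text
12.05 0.02051079578393138 58.50182354450226 [ 0.58461893 -0.15148339  0.19830024]
13.55 0.02091887521639218 58.611202239990234 [ 0.86867607  0.61983163 -1.91596293]
15.3333 [0.53757425 0.24524387 0.36000178] 0.020763345187764355 58.613609075546265
scene [[394.5 174. ]
 [400.7 134.9]]
0.56 [395.3, 156.2] 114 [[0.1249, 0.2366, -0.0016], [0.5415, 0.2416, 0.2269], [0.5455, 0.4972, 0.2771]]
side [[259.6 254.7]
 [252.9 226.5]]
0.46 [256.6, 241.7] 76 [[0.5293, 0.241, 0.1812], [0.5319, 0.2471, 0.2334], [0.5383, 0.2561, 0.3225]]
wrist [[315.5 190.1]
 [315.8 272.6]]
0.77 [316.8, 269.2] 3685 [[0.5269, 0.2222, 0.1153], [0.5369, 0.2502, 0.3168], [0.5465, 0.2567, 0.3241]]
scene 331 59
side 192 144
```

View pics/c4.png

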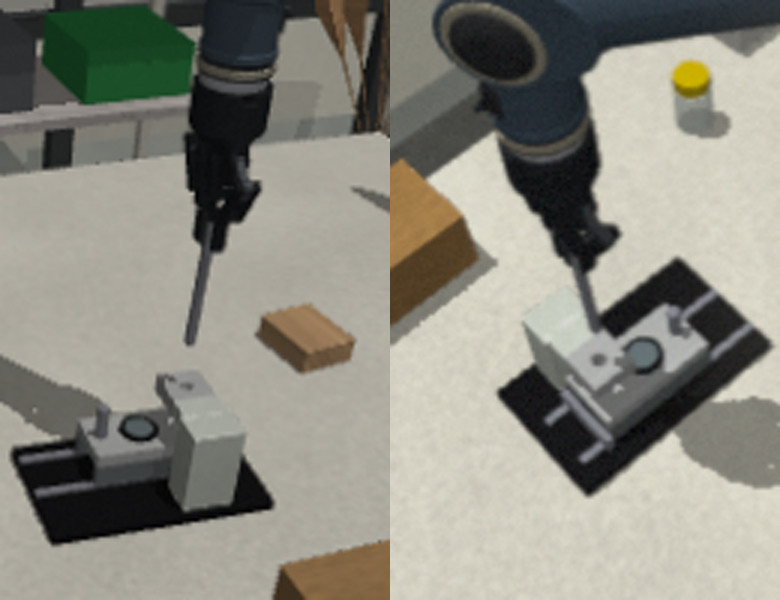

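View pics/wrist3.png

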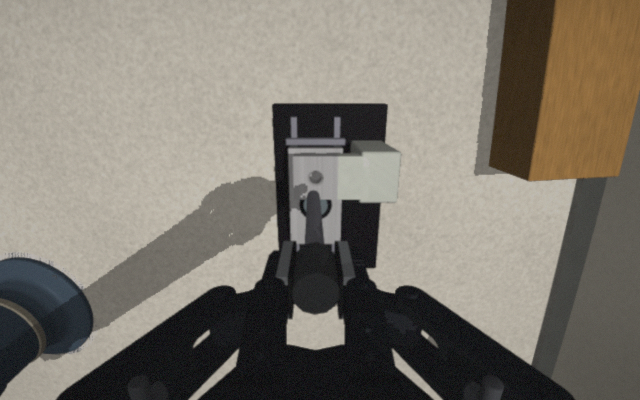

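```bash
python3 - <<'E'
from h import *
import pickle
from scipy.optimize import least_squares
D=pickle.load(open('g.pkl','rb'))
Q=[];n=[]
for k in ['scene','side','wrist']:
    p=D[k];P=cloud(p); m=(p['z_map']>.05)&(np.hypot(P[...,0]-.5372,P[...,1]-.246)<.016)&(P[...,2]>.170)&(P[...,2]<.27)
    q=P[m]; print(k,m.sum(),'zmin',P[(p['z_map']>.05)&(np.hypot(P[...,0]-.5372,P[...,1]-.246)<.016)&(P[...,2]>.14)][:,2].min())
    if k!='wrist':
        pass
    f=lambda a:np.hypot(q[:,0]-a[0]-a[2]*(q[:,2]-.165),q[:,1]-a[1]-a[3]*(q[:,2]-.165))-.006
    r=least_squares(f,[.537,.246,0,0],loss='soft_l1',f_scale=.001); print(k,r.x.round(4),np.abs(r.fun).mean())
    Q.append(q[np.random.RandomState(0).permutation(len(q))[:60]])
q=np.vstack(Q); r=least_squares(f,[.537,.246,0,0],loss='soft_l1',f_scale=.001); print('all',r.x.round(4))
px={'scene':(394.3,173.0),'side':(261,253.5),'wrist':(314.5,194)}
r=least_squares(lambda X:np.concatenate([proj(D[k],[X])[0]-px[k] for k in px]),[.537,.246,.165]);print('tip',r.x,r.fun)
E
```

```text
scene 105 zmin 0.17151797087418963
scene [0.5355 0.2416 0.0321 0.028 ] 0.0012033509669183403
side 85 zmin 0.17262610505206713
side [0.5357 0.2419 0.0163 0.0301] 0.000606682384032165
wrist 651 zmin 0.1699360661127652
wrist [0.5348 0.2414 0.0149 0.0317] 0.00019502831760163003
all [0.5357 0.2418 0.014  0.0262]
tip [0.53605989 0.24326062 0.16875292] [-0.56750846 -0.04726147 -0.63029729  0.16670695 -0.02089814  0.04541721]
```

Rod is held with its foot at about (0.535, 0.2415, 0.167), tilted about 0.034 rad. I'll rotate it upright, re-measure, and centre it over the hole.

```bash
cat >> h.py <<'E'
from scipy.optimize import least_squares
def axis(p,c,ztip,zhi):
    P=cloud(p); m=(p['z_map']>.05)&(np.hypot(P[...,0]-c[0],P[...,1]-c[1])<.016)&(P[...,2]>ztip+.006)&(P[...,2]<zhi); q=P[m]
    f=lambda a:np.hypot(q[:,0]-a[0]-a[2]*(q[:,2]-ztip),q[:,1]-a[1]-a[3]*(q[:,2]-ztip))-.006
    r=least_squares(f,[c[0],c[1],0,0],loss='soft_l1',f_scale=.001); return r.x,m.sum(),np.abs(r.fun).mean()
E
python3 - <<'E'
from h import *
import pickle
yaw=np.pi/2-np.radians(3.4); ub=np.array([.5372,.2460,0])
R=(Ro.from_rotvec([.031,-.015,0])*Ro.from_euler('xyz',[np.pi,0,yaw])).as_euler('xyz')
ctrl.line_to([.5367,.2436,.335],velocity=.08,rot=R); ctrl.sleep(.3)
s=ctrl.state(); p=wrist(); save(p,'w4'); print(s['clock'],s['eef_pos'],s['eef_rot'],R)
print('wrist',axis(p,ub,s['eef_pos'][2]-.193,.24))
D={'wrist':p}
for n in ['scene','side']:
    D[n]=ctrl.snapshot(n); print(n,axis(D[n],ub,s['eef_pos'][2]-.193,.24))
print('hole',proj(p,[ub+[0,0,.115]]),'tip',proj(p,[ub+[0,0,.142]]))
pickle.dump(D,open('d4.pkl','wb'))
c=lambda q,x,y,w,h,f:cv2.resize(q['pixels'][y:y+h,x:x+w,::-1],None,fx=f,fy=f,interpolation=2)
a=[c(p,270,100,100,150,4)]
for n in ['scene','side']:
    u=proj(D[n],[ub+[0,0,.13]])[0].astype(int); a.append(c(D[n],u[0]-25,u[1]-75,50,150,4))
cv2.imwrite('pics/c5.png',np.hstack(a))
E
```

```text
16.4 [0.53684795 0.24383602 0.33545616] [ 3.12775307 -0.03224512  1.5118999 ] [ 3.12845311 -0.03183411  1.5116643 ]
wrist (array([ 5.37515604e-01,  2.45457560e-01, -1.43989988e-03, -5.22112519e-04]), np.int64(576), np.float64(0.00020004768318608989))
scene (array([ 0.53724109,  0.24802195,  0.02215195, -0.01129597]), np.int64(95), np.float64(0.001463104432283632))
side (array([ 0.53795251,  0.24692651,  0.00323744, -0.01718359]), np.int64(75), np.float64(0.0008404778210769477))
hole [[312.8386934  187.64208228]] tip [[313.00846559 194.71130873]]
```

View pics/c5.png

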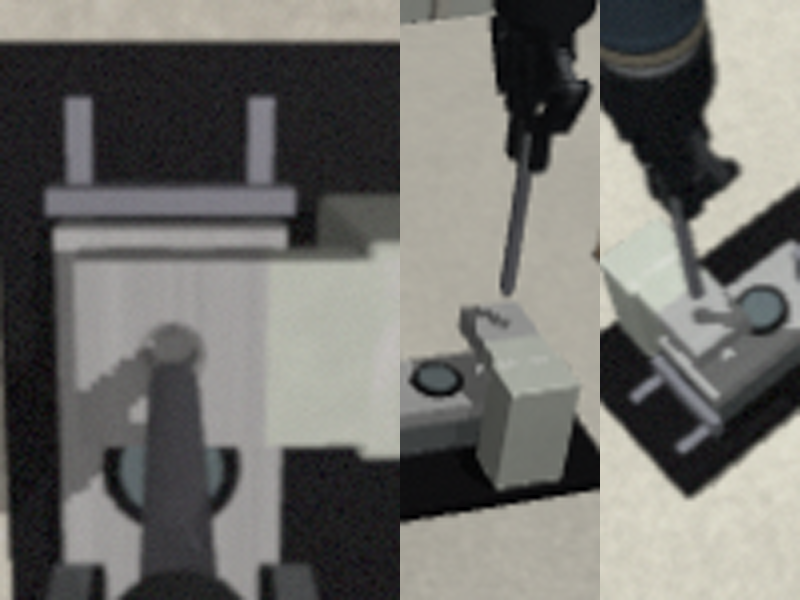

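```bash
python3 - <<'E'
from h import *
x,y=.5372,.2449
for zf,f,v in [(.12,None,.05),(.095,8,.03),(.066,8,.04),(.045,8,.03),(.031,8,.03)]:
    r=ctrl.line_to([x,y,zf+.193],velocity=v,f_stop=f); s=ctrl.state()
    print(zf,r,s['clock'].round(2),s['eef_pos'].round(4),s['contact_force'].round(1),s['wrist_torque'].round(2),round(s['width'],4),round(s['finger_force'],1))
    if r: break
p=wrist(); save(p,'w5'); print(axis(p,(x,y),.125,.15))
E
```

```text
Traceback (most recent call last):
AttributeError: 'float' object has no attribute 'round'
```

```bash
python3 - <<'E'
from h import *
x,y=.5372,.2449
for zf,f,v in [(.095,8,.03),(.066,8,.04),(.045,8,.03),(.031,8,.03)]:
    r=ctrl.line_to([x,y,zf+.193],velocity=v,f_stop=f); s=ctrl.state()
    print(zf,r,round(s['clock'],2),s['eef_pos'].round(4),s['contact_force'].round(1),s['wrist_torque'].round(2),round(s['width'],4),round(s['finger_force'],1))
    if r: break
p=wrist(); save(p,'w5'); print(axis(p,(x,y),.125,.15))
E
```

```text
0.095 False 18.12 [0.5371 0.2447 0.2879] [-0.2 -0.8 -3.1] [-0.4   0.16  0.02] 0.0203 58.8
0.066 False 19.0 [0.5371 0.2448 0.2588] [-1.5 -1.5 -2.3] [-0.5   0.27 -0.  ] 0.0206 58.8
0.045 False 19.85 [0.5371 0.2449 0.2377] [-0.7 -1.9 -2.7] [-0.58  0.32 -0.03] 0.0206 58.8
0.031 False 20.47 [0.5371 0.2449 0.2236] [-0.9 -1.3 -2.2] [-0.61  0.34 -0.02] 0.0205 58.8
(array([0.53744948, 0.24620006, 0.00596618, 0.00493764]), np.int64(176), np.float64(0.00018186442928959533))
```

```bash
python3 - <<'E'
from h import *
ctrl.sleep(.5); p=wrist(); P=cloud(p)
m=(p['z_map']>.05)&(np.hypot(P[...,0]-.5375,P[...,1]-.246)<.009)&(P[...,2]>.17); print('head top (expect .188)',np.percentile(P[m][:,2],[50,90]))
D=[ctrl.snapshot('scene'),ctrl.snapshot('side')]
ub=[.5375,.2465,.11]; a=[cv2.resize(p['pixels'][80:280,260:380,::-1],(360,600))]
for q in D:
    u=proj(q,[ub])[0].astype(int); a.append(cv2.resize(q['pixels'][u[1]-80:u[1]+70,u[0]-27:u[0]+28,::-1],(220,600),interpolation=2))
cv2.imwrite('pics/c6.png',np.hstack(a)); s=ctrl.state(); print(s['clock'],s['contact_force'],s['qd'].round(4),s['finger_force'])
E
```

```text
head top (expect .188) [0.18802563 0.23988593]
21.1667 [-1.60099124 -1.77449284 -3.12013187] [-0.0017 -0.0002 -0.0003  0.0009 -0.0011 -0.0019  0.0004] 58.788912892341614
```

View pics/c6.png

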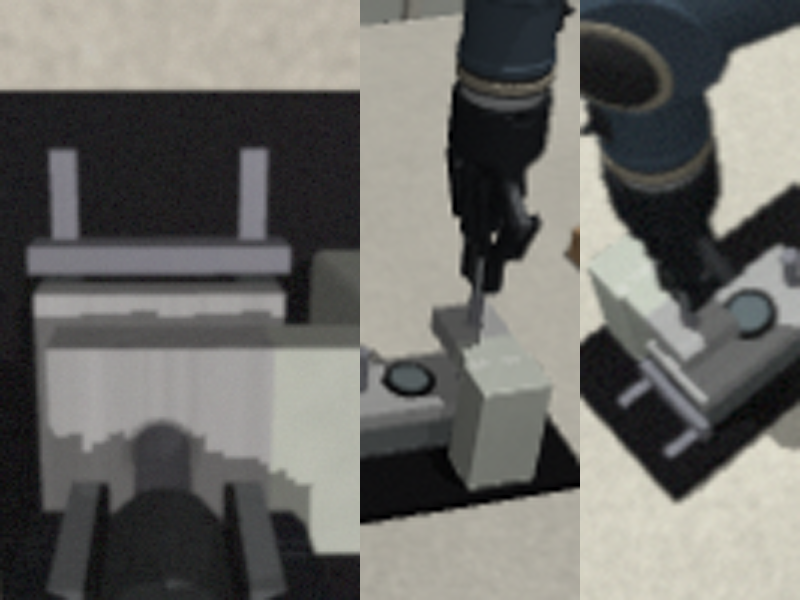

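The rod enters the arm's bushing at (163,435) in the wrist view. Its head top is at 0.188 m, which puts the foot at 0.031 m, through both bushings, with low forces and the arm still.

```bash
python3 -c "
from station import ctrl
print(ctrl.sign_off())"
```

```text
the job is handed in; nothing more can be done
None
```

I slid the carriage home and threaded the guide rod through both bushings. The arm holds it upright and still with its foot about 31 mm above the bench, midway in the gap, and I handed the job in at about 21 s; no verdict was returned.

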